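# Open the suction gate of the trimming box

### The arm

A 6-joint arm with a two-finger parallel gripper is mounted at the origin on the work surface. World frame = base frame: x ahead of the robot, y to its left, z up, the work surface at z = 0. Lengths are in m, angles in rad, forces in N, time in s.
With the tool pointing down it reaches from about 0.375 to 0.975 m from the base axis. Payload 3.8 kg.
Tool frame: the origin (TCP) lies midway between the tips of the shut fingers; the grasp point (between the pads) lies 19 mm behind it; z points along the fingers, y is the line along which they close (so a half turn about z gives the same grasp; the last joint's range is limited). The gripper opens to 85 mm and grips with 20 to 120 N. Pads are 22 mm wide; open, the fingers measure 114 mm over their backs; the gripper's body (76 mm by 85 mm) begins 54 mm behind the grasp point. The pads swing forward as they close: fully open they stand 13 mm farther back than shut.
Start: joints at [-1.351, 0.264, 1.604, -0, 1.274, -0.037], TCP at [0.171, -0.653, 0.231] pointing down, gripper open.
Joint ranges: [-2.63, 2.63], [-0.94, 2.18], [0.31, 2.57], [-1.31, 4.45], [0, 2.66], [-2.55, 2.55]. Speed limits (rad/s): [2.57, 2.57, 3.14, 3.14, 3.14, 3.14].

### API

Orientations are given as a rotation vector (axis times angle).
In Python, from workcell import read_state, vision, ticket gives the robot as it stands. The module is installed in compiled form; this text tells all that it offers.
- The arm moves only by the tool jog_arm, never from a script. Its arguments are lists of equal length, an entry for each row: "turn": the turn, a rotation vector about the tool's x, y, z in rad, a list of three; "delta_pos": the shift along the tool's x, y, z in m, a list of three; "gripper": the finger opening in m, from 0 to 0.0854. In form: {"turn": [[rx, ry, rz], ...], "delta_pos": [[dx, dy, dz], ...], "gripper": [gripper, ...]}. A call has 1 to 20 rows; each row shifts and turns the commanded pose from where the row before left it, along the tool's axes as they then stand; what a row does not reach is not made up. A row lasts 1/12 s, in which the tool goes at most 41.7 mm and 7.16 degrees, less where a joint would pass 70% of its speed; a pose out of reach is approached as far as the arm can. A call with a gripper value outside its range is refused whole. The fingers move at their own pace and stop on an object; "grip_force" is the grip in N (left out, the last holds). Time passes only in rows, so rows that do not move let the fingers close. It gives the time, the measured TCP pose, the force, the opening and the grip force at its end, in the units of the state.
- read_state(): the state, without advancing time (a new reading comes with each control period).
- vision.read_camera(name): name is "scene" or "top" or "wrist"; returns the picture (400x640x3 uint8, red, green, blue); there is no depth.
- vision.calibration(name): a dict with "vfov" (degrees; the focal length in pixels is half the picture's height over the tangent of half this angle, whatever the lens; pixels are square), "cx", "cy" (the principal point, pixels), "R" (3x3) and "t" (3): a world point X has camera coordinates R X + t; the wrist camera has in their place "mount" (4x4, takes a point from camera to tool coordinates, whose origin is the TCP and whose axes are the flange's). Camera axes: x right, y down, z forward; pixel columns grow to the right and rows downward; lengths in m; the calibration is good to about 2 mm. A picture is of the moment at which its call begins: read the wrist's pose just before it. calibration takes no time and is no camera call.
- ticket.finish_job(): hands the job in; it is judged then, once.
The state is a dict: "time": time; "q": joint angles; "joint_vel": joint speeds; "joint_torque": joint torques, N m; "tool_pos": TCP position; "tcp_rot": TCP orientation; "wrist_force": force on the tool from outside, world axes, zero at the start; "torque": the same for the moment, N m; "width": opening from 0.0 (shut) to 1.0 (fully open); "grip_force": force on a finger pad.
Only numpy, scipy, OpenCV 4.12 (cv2) and the standard library are available. Lean on these libraries where they do the work, as an engineer would, in place of code of your own. Each camera call takes 0.05 s, during which the arm holds its last target. There are 200 camera calls.

### The job

Get the dust-extraction box ready for trimming: raise its clear visor until the folding stay on its side locks and holds the visor up by itself, then pull the suction gate inside fully out by its knob. After that push the knee of the stay towards the back of the box to unlock it and lower the visor gently until it is fully shut, leaving the gate out and the cup, carton and handpiece where they stand.

Things in the scene. Friction and masses are not known exactly. Their poses are not given: they have to be found in the camera images.
- box: white sheet-metal dust-extraction box fixed on the bench, 285 deep x 340 wide x 198 mm high. Origin on its underside; x to its back, y to its left cheek, z up. Front wall x = -135 mm, 60 high; back x = 150; cheeks' outer faces y = +-170. Its mouth faces the robot and slopes 40 degrees from the front wall's top edge up to the hinge; flat top behind that. Position and yaw vary
- visor_hinge (a point): middle of the visor's hinge line, at (30, 0, 198) mm in the box frame; the line runs along the box's y. The clear visor: aluminium frame, 215 mm long from the hinge, 350 wide, 8 thick, outer face 10 mm off the plane through the hinge, 0.45 to 0.58 kg. Shut, it slopes 40 degrees down to the front wall; locked, 45 degrees up towards the robot, over the box's mouth
- visor (a joint): visor angle, rad: 0 shut, growing as its front edge rises; 1.498 stay straight (end of travel); let go there it settles at 1.483, locked. Damped, part-balanced hinge: 2 to 5 N at the handle moves it. Let go higher up with the stay unlocked, it sinks slowly and stops anywhere from nearly shut to 0.75; lower down it stays where put, so it is brought down by hand
- handle (a point): centre of the visor's handle: round steel bar 10 mm thick, 120 long along the box's y, on two end posts, 175 mm from the hinge along the visor and 38 mm off the plane through the hinge, on the outer side; 23 mm free beneath. In the box frame x = -128, z = 115 mm when shut, x = -67, z = 349 when locked up; it moves on an arc about the hinge
- stay (a joint): knee angle (rad) of the folding stay outside the left cheek: two steel links of 127 mm, the lower pivoted on the cheek at x = -78, z = 35 mm in the box frame, the upper on the visor's edge. 0 folded (shut), 2.41 straight, 2.61 over centre, locked. A light spring takes it over centre when the visor is raised as far as it goes. Pressing the visor down does not unlock it
- knee (a point): centre of the knob on the stay's knee: dark steel, 22 mm in diameter, 22 long along the box's y. In the box frame y = 202 mm (the visor's edge is at 175); locked x = -77, z = 162, below the visor's raised edge; shut x = 46, z = 64. To unlock, push it 30 to 50 mm towards the box's back (+x), 2 to 4 N: past the straight the visor sinks by itself and the knee folds on backwards
- gate (a joint): how far the suction gate is drawn out (m): 0 home, suction closed; 0.040 fully out at its stop, suction open. A spring detent holds it at either end: about 6 N to pull it off, less in between; it clicks over the last ridge at 0.034
- gate_knob (a point): centre of the suction gate's black pull knob, inside the box: 28 mm in diameter, 22 long along the box's x. In the box frame y = -30, z = 65 mm, x = -50 when home and -90 when out. It ends a flat steel gate (118 wide) that slides towards the box's front out of a grey housing with its front at x = -20, 105 mm high
- cup: loose clear plastic cup, 74 mm across, 95 tall, standing beside the box; origin at the centre of its foot. Leave alone
- carton: loose open white carton tray, 110 x 150 x 35 mm, beside the box; origin under its centre. Leave alone
- handpiece: loose white dental handpiece on two black feet, about 140 mm long, 40 high, on the bench at the left; origin under its middle. Leave alone

How it is judged:
By the outcome, as a careful person would: the job done as asked, in the order asked, and still so for the second after the job is handed in, with the robot touching nothing.
It also fails if it takes over 72 s, if anything falls off the work surface, if the arm or the gripper's body presses on something with over 40 N, if the wrist force passes 120 N, or if a joint passes its speed limit or range.

## Working session

There is one attempt and no reset: what is moved stays moved. The work goes in short steps, Python scripts to look and compute and a tool call to move; the robot and the scene stay as the last step left them, time stands still between calls to the robot, and variables do not carry over. Pictures are saved under pics/ and viewed, at most 10 in all, crops included, and the job is handed in when it is done.

Besides the shell and the picture viewer there is one more tool, called after ">>>" as name(argument=value, ...) on one line, values as JSON. jog_arm: Moves the arm, as the interface text tells. Its arguments: {"type":"object","properties":{"turn":{"type":"array","items":{"type":"array","items":{"type":"number"}}},"delta_pos":{"type":"array","items":{"type":"array","items":{"type":"number"}}},"gripper":{"type":"array","items":{"type":"number"}},"grip_force":{"type":"number"}},"required":["turn","delta_pos","gripper"]}

```bash
mkdir -p pics; python3 - <<'E'
from workcell import read_state, vision
import cv2,numpy as np
s=read_state();print(s)
for n in("scene","top"):
    im=vision.read_camera(n);cv2.imwrite(f"pics/{n}0.png",im[:,:,::-1])
    c=vision.calibration(n);print(n,c)
print(vision.calibration("wrist"))
E
```

```text
{'time': 0.0, 'q': array([-1.35090319e+00,  2.64772141e-01,  1.60540985e+00,  1.35787034e-05,
        1.27372682e+00, -3.68999124e-02]), 'joint_vel': array([ 1.06565573e-03,  3.17583546e-04,  6.93829477e-05, -2.61459412e-04,
        2.48427906e-04, -2.90039259e-04]), 'joint_torque': array([ 1.55383568e-04, -5.15110230e+01, -3.67316866e+01, -2.90511280e-04,
        1.29021736e-02, -1.50772757e-05]), 'tool_pos': array([ 0.17127352, -0.65212449,  0.2299299 ]), 'tcp_rot': array([-3.11344471e+00, -4.01960488e-01,  3.11888049e-04]), 'wrist_force': array([-0.78287033, -0.18599885,  0.93417167]), 'torque': array([ 0.0010222 , -0.00723589,  0.01418984]), 'grip_force': 0.0, 'width': 0.9993316476829793}
scene {'vfov': 50.55495076870893, 'cx': 313.78679524196986, 'cy': 194.46435500994247, 'R': array([[ 0.33083189, -0.94365685, -0.00787498],
       [-0.89312266, -0.31039857, -0.32555281],
       [ 0.30476576,  0.11473657, -0.94549106]]), 't': array([-0.19764346,  0.5620777 ,  1.13058017])}
top {'vfov': 45.62077417524871, 'cx': 319.9130829246335, 'cy': 200.99462508214143, 'R': array([[-0.00141941, -0.9999791 , -0.00630767],
       [-0.99206105,  0.0022013 , -0.12573792],
       [ 0.12574918,  0.00607912, -0.99204344]]), 't': array([-0.01024208,  0.58005421,  1.45268108])}
{'vfov': 61.12869811853694, 'cx': 321.82907581985796, 'cy': 198.6044724573582, 'mount': array([[ 2.22324782e-04, -9.52012691e-01, -3.06058470e-01,
         7.76056105e-02],
       [ 9.99999974e-01,  2.24028312e-04,  2.95596470e-05,
        -5.49784376e-05],
       [ 4.04246034e-05, -3.06058469e-01,  9.52012716e-01,
        -1.42344031e-01],
       [ 0.00000000e+00,  0.00000000e+00,  0.00000000e+00,
         1.00000000e+00]])}
```

View pics/scene0.png

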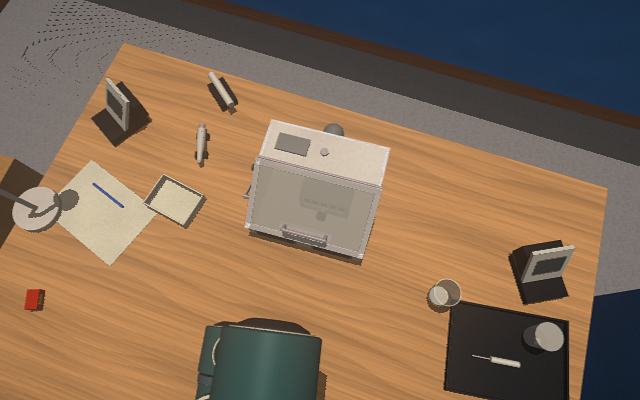

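View pics/top0.png

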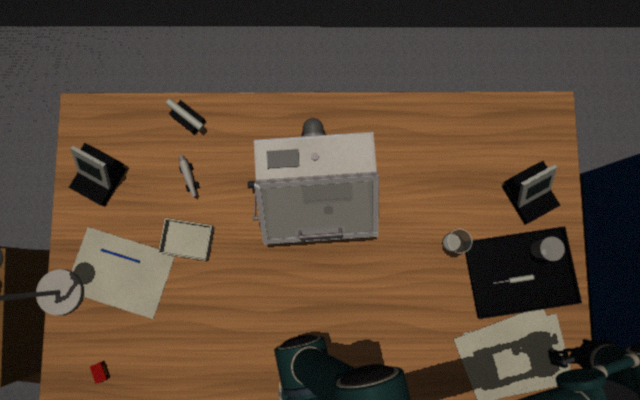

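```bash
python3 - <<'E'
import cv2,numpy as np
a=cv2.imread("pics/top0.png")[110:260,235:395];b=cv2.imread("pics/scene0.png")[110:275,235:400]
a=cv2.resize(a,(400,375),interpolation=2)
b=cv2.resize(b,(400,400),interpolation=2)
o=np.zeros((400,800,3),np.uint8);o[:375,:400]=a;o[:,400:]=b
cv2.imwrite("pics/c.png",o)
E
```

```text
(no output)
```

View pics/c.png

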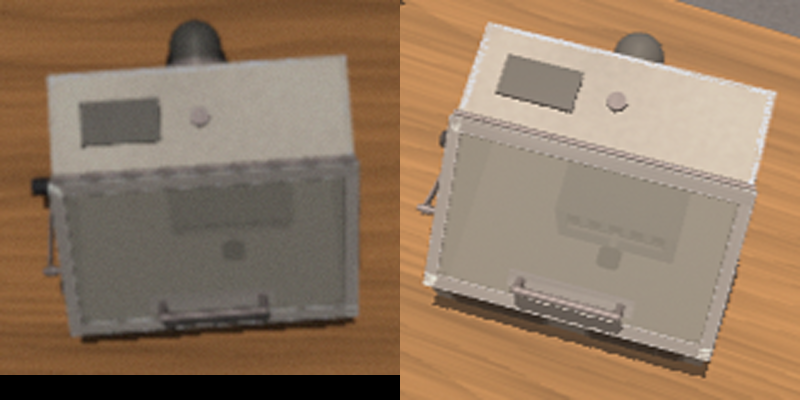

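```bash
cat > h.py <<'E'
import numpy as np
from workcell import read_state, vision
from scipy.spatial.transform import Rotation as Ro
def ray(n,u,v):
    c=vision.calibration(n);f=200/np.tan(np.radians(c["vfov"]/2))
    R=c["R"];return -R.T@c["t"],R.T@np.array([(u-c["cx"])/f,(v-c["cy"])/f,1])
def plane(n,u,v,z):
    o,d=ray(n,u,v);return o+d*(z-o[2])/d[2]
def pix(n,X):
    c=vision.calibration(n);f=200/np.tan(np.radians(c["vfov"]/2))
    p=c["R"]@X+c["t"];return f*p[0]/p[2]+c["cx"],f*p[1]/p[2]+c["cy"]
E
python3 - <<'E'
from h import *
B=np.array([[.15,.17],[.15,-.17],[-.141,.175],[-.141,-.175]]);Z=[.198,.198,.0675,.0675]
P={"top":[(254.2,140.4),(373.4,132.8),(263.8,244.4),(377.8,236.8)],"scene":[(271.7,120.3),(389.7,148.4),(247.4,226.7),(360.8,258.5)]}
A=[];W=[]
for n in P:
    w=np.array([plane(n,*p,z)[:2] for p,z in zip(P[n],Z)]);print(n,w.round(4).tolist())
    A.append(B);W.append(w)
    for AA,WW in((B,w),(np.vstack(A),np.vstack(W))):
        a=AA-AA.mean(0);b=WW-WW.mean(0)
        th=np.arctan2((a[:,0]*b[:,1]-a[:,1]*b[:,0]).sum(),(a*b).sum())
        R=np.array([[np.cos(th),-np.sin(th)],[np.sin(th),np.cos(th)]]);t=WW.mean(0)-R@AA.mean(0)
        print(t.round(4),th.round(4),((AA@R.T+t-WW)*1e3).round(1).tolist())
T=lambda x,y,z:np.r_[R@[x,y]+t,z]
for nm,p in dict(h1=(-.1285,.06,.115),h2=(-.1285,-.06,.115),gk=(-.05,-.03,.065),knee=(.046,.202,.064)).items():
    print(nm,T(*p).round(4),[np.round(pix(n,T(*p)),1) for n in("top","scene")])
E
```

```text
top [[0.7333, 0.174], [0.7544, -0.1644], [0.4438, 0.1589], [0.4662, -0.187]]
[ 0.5949 -0.0049] 0.0641 [[0.4, 0.4], [1.1, -0.5], [-0.8, 1.8], [-0.8, -1.6]]
[ 0.5949 -0.0049] 0.0641 [[0.4, 0.4], [1.1, -0.5], [-0.8, 1.8], [-0.8, -1.6]]
scene [[0.7306, 0.1699], [0.7553, -0.1656], [0.4486, 0.15], [0.4681, -0.1856]]
[ 0.5962 -0.0081] 0.0676 [[3.8, 1.7], [2.0, -2.0], [-4.9, 6.9], [-0.8, -6.6]]
[ 0.5955 -0.0065] 0.0658 [[0.7, -1.0], [2.0, -1.9], [-0.4, -0.1], [0.2, -3.4], [3.5, 3.1], [1.1, -0.7], [-5.2, 8.8], [-1.8, -4.8]]
h1 [0.4634 0.0449 0.115 ] [array([300.7, 237.1]), array([282. , 229.6])]
h2 [ 0.4713 -0.0749  0.115 ] [array([341.4, 234.3]), array([324. , 240.9])]
gk [ 0.5476 -0.0398  0.065 ] [array([329.2, 210.3]), array([320.8, 216.5])]
knee [0.6282 0.1981 0.064 ] [array([252.1, 184.6]), array([255.3, 167.7])]
```

```bash
cat >> h.py <<'E'
YAW=.065;RB=Ro.from_euler('z',YAW).as_matrix();TB=np.array([.595,-.006,0])
def bw(p):return RB@np.array(p)/1e3+TB      # box mm -> world m
def wb(p):return RB.T@(np.array(p)-TB)*1e3
def rot(z,x):                                # tool axes given in box frame
    z=np.array(z,float);z/=np.linalg.norm(z);x=np.array(x,float);x-=z*(x@z);x/=np.linalg.norm(x)
    return RB@np.c_[x,np.cross(z,x),z]
def go(p,R,pts=()):
    s=read_state();C=Ro.from_rotvec(s["tcp_rot"]).as_matrix()
    print("tcp box",wb(s["tool_pos"]).round(1),"t",round(s["time"],2),"F",s["wrist_force"].round(1),"w",round(s["width"],3),"q",s["q"].round(2))
    rv=Ro.from_matrix(C.T@R).as_rotvec();print("turn",rv.round(4),"rows",np.ceil(np.linalg.norm(rv)/.12))
    print("shift before turn",(C.T@(bw(p)-s["tool_pos"])).round(4),"after turn",(R.T@(bw(p)-s["tool_pos"])).round(4))
def tilt(a):return rot([np.sin(a),0,-np.cos(a)],[0,1,0])
def hand(th,off=0):  # handle centre, box mm
    e=np.radians(40)-th;d=np.array([-np.cos(e),0,-np.sin(e)]);n=np.array([-np.sin(e),0,np.cos(e)])
    return np.array([30,0,198])+175*d+(38+off)*n
E
python3 - <<'E'
from h import *
R=tilt(.35);z=R[:,2];zb=RB.T@z
print(hand(0),hand(1.483))
go(hand(0)-zb*100,R);go(hand(0)+zb*12,R)
E
```

```text
[-128.48370671    0.          114.62185714] [-66.95342025   0.         348.56239338]
tcp box [-464.8 -617.3  230.1] t 0.1 F [-0.8  0.7  0.3] w 0.998 q [-1.35  0.26  1.61  0.    1.27 -0.04]
turn [-0.2941  0.2397 -1.3643] rows 12.0
shift before turn [ 0.4141 -0.5484  0.0227] after turn [0.6173 0.2763 0.1238]
tcp box [-464.8 -617.3  230.1] t 0.1 F [-0.8  0.7  0.3] w 0.998 q [-1.35  0.26  1.61  0.    1.27 -0.04]
turn [-0.2941  0.2397 -1.3643] rows 12.0
shift before turn [ 0.4518 -0.5409  0.1279] after turn [0.6173 0.2763 0.2358]
```

>>> jog_arm(turn=[[-0.0245,0.02,-0.1137],[-0.0245,0.02,-0.1137],[-0.0245,0.02,-0.1137],[-0.0245,0.02,-0.1137],[-0.0245,0.02,-0.1137],[-0.0245,0.02,-0.1137],[-0.0245,0.02,-0.1137],[-0.0245,0.02,-0.1137],[-0.0245,0.02,-0.1137],[-0.0245,0.02,-0.1137],[-0.0245,0.02,-0.1137],[-0.0245,0.02,-0.1137]], delta_pos=[[0,0,-0.006],[0,0,-0.006],[0,0,-0.006],[0,0,-0.006],[0,0,-0.006],[0,0,-0.006],[0,0,-0.006],[0,0,-0.006],[0,0,-0.006],[0,0,-0.006],[0,0,-0.006],[0,0,-0.006]], gripper=[0.025,0.025,0.025,0.025,0.025,0.025,0.025,0.025,0.025,0.025,0.025,0.025], grip_force=50)

```text
time: 1.1
tool_pos: [0.1596, -0.6501, 0.3016]
tcp_rot: [1.961, 2.105, 0.372]
wrist_force: [-0.9, -0.9, -1.2]
width: 0.293
grip_force: 0.0
```

```bash
python3 - <<'E'
from h import *
R=tilt(.35);zb=RB.T@R[:,2]
go(hand(0)-zb*100,R)
E
```

```text
tcp box [-476.3 -614.4  301.6] t 1.1 F [-0.9 -0.9 -1.2] w 0.293 q [-1.55  0.21  1.58  0.36  1.38 -1.69]
turn [ 0.0016 -0.      0.006 ] rows 1.0
shift before turn [0.6128 0.266  0.1954] after turn [0.6144 0.2626 0.1949]
```

>>> jog_arm(turn=[[0.0016,0,0.006],[0,0,0],[0,0,0],[0,0,0],[0,0,0],[0,0,0],[0,0,0],[0,0,0],[0,0,0],[0,0,0],[0,0,0],[0,0,0],[0,0,0],[0,0,0],[0,0,0],[0,0,0],[0,0,0],[0,0,0],[0,0,0]], delta_pos=[[0,0,0],[0.0361,0.0154,0.0115],[0.0361,0.0154,0.0115],[0.0361,0.0154,0.0115],[0.0361,0.0154,0.0115],[0.0361,0.0154,0.0115],[0.0361,0.0154,0.0115],[0.0361,0.0154,0.0115],[0.0361,0.0154,0.0115],[0.0361,0.0154,0.0115],[0.0361,0.0154,0.0115],[0.0361,0.0154,0.0115],[0.0361,0.0154,0.0115],[0.0361,0.0154,0.0115],[0.0361,0.0154,0.0115],[0.0361,0.0154,0.0115],[0.0361,0.0154,0.0115],[0.0361,0.0154,0.0115],[0,0,0]], gripper=[0.025,0.025,0.025,0.025,0.025,0.025,0.025,0.025,0.025,0.025,0.025,0.025,0.025,0.025,0.025,0.025,0.025,0.025,0.025])

```text
time: 2.68
tool_pos: [0.436, -0.0105, 0.2066]
tcp_rot: [1.968, 2.107, 0.376]
wrist_force: [0.7, 0.7, -0.2]
width: 0.292
grip_force: 0.0
```

```bash
python3 - <<'E'
from h import *
import cv2
R=tilt(.35);zb=RB.T@R[:,2]
go(hand(0)-zb*100,R);go(hand(0)+zb*12,R)
s=read_state();c=vision.calibration("wrist")
im=vision.read_camera("wrist");f=200/np.tan(np.radians(c["vfov"]/2))
C=Ro.from_rotvec(s["tcp_rot"]).as_matrix();M=c["mount"]
im=im[:,:,::-1].copy()
for y in(-60,0,60):
    X=bw(hand(0)+[0,y,0]);p=C.T@(X-s["tool_pos"]);p=M[:3,:3].T@(p-M[:3,3])
    u,v=f*p[0]/p[2]+c["cx"],f*p[1]/p[2]+c["cy"];print(u,v)
    cv2.circle(im,(int(u),int(v)),3,(0,0,255),1)
cv2.imwrite("pics/w1.png",im)
E
```

```text
tcp box [-158.9    5.8  206.6] t 2.68 F [ 0.7  0.7 -0.2] w 0.292 q [-0.14 -0.44  2.34  0.1   0.91 -0.26]
turn [-0.0013 -0.0056  0.0027] rows 1.0
shift before turn [-0.0058 -0.003  -0.0032] after turn [-0.0058 -0.003  -0.0031]
tcp box [-158.9    5.8  206.6] t 2.68 F [ 0.7  0.7 -0.2] w 0.292 q [-0.14 -0.44  2.34  0.1   0.91 -0.26]
turn [-0.0013 -0.0056  0.0027] rows 1.0
shift before turn [-0.0064 -0.0028  0.1088] after turn [-0.0058 -0.003   0.1089]
319.11432994024057 278.96131445943735
319.14712456286674 208.3733019540627
319.184939731038 126.97893452391412
```

View pics/w1.png

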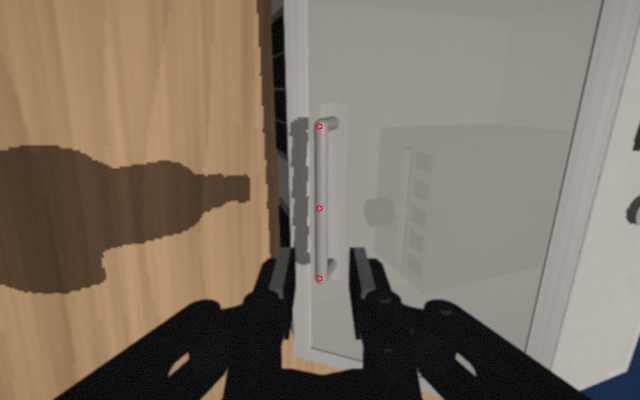

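>>> jog_arm(turn=[[0,0,0],[0,0,0],[0,0,0],[0,0,0],[0,0,0],[0,0,0],[0,0,0],[0,0,0],[0,0,0],[0,0,0],[0,0,0]], delta_pos=[[-0.003,-0.0025,0],[-0.003,0,0.02],[0,0,0.022],[0,0,0.022],[0,0,0.022],[0,0,0.014],[0,0,0.008],[0,0,0],[0,0,0],[0,0,0],[0,0,0]], gripper=[0.025,0.025,0.025,0.025,0.025,0.025,0.025,0.0,0.0,0.0,0.0], grip_force=40)

```text
time: 3.65
tool_pos: [0.472, -0.0256, 0.1074]
tcp_rot: [1.973, 2.091, 0.37]
wrist_force: [2.9, -7.2, -0.8]
width: 0.091
grip_force: 38.9
```

```bash
python3 - <<'E'
from h import *
s=read_state();C=Ro.from_rotvec(s["tcp_rot"]).as_matrix();print(wb(s["tool_pos"]),s["wrist_force"],s["grip_force"],s["width"],s["q"])
K=RB.T@C
th=np.linspace(0,1.51,21);P=np.array([hand(t) for t in th])
print(((np.diff(P,axis=0)@K)).round(1).tolist())
E
```

```text
[-124.00755202  -11.57462936  107.41620732] [ 2.86404913 -7.19923706 -0.78319723] 38.9134418964386 0.09125438081243238 [-0.16007209 -0.23029018  2.39195311  0.12131734  0.63780704 -0.30304302]
[[-0.1, -1.3, -13.5], [-0.1, -0.2, -13.5], [-0.1, 0.8, -13.5], [-0.1, 1.8, -13.4], [-0.1, 2.8, -13.2], [-0.0, 3.8, -13.0], [-0.0, 4.8, -12.7], [-0.0, 5.7, -12.3], [-0.0, 6.6, -11.8], [-0.0, 7.5, -11.3], [-0.0, 8.3, -10.7], [0.0, 9.1, -10.0], [0.0, 9.8, -9.3], [0.0, 10.5, -8.5], [0.0, 11.1, -7.7], [0.0, 11.6, -6.9], [0.0, 12.1, -6.0], [0.1, 12.5, -5.0], [0.1, 12.9, -4.1], [0.1, 13.2, -3.1]]
```

>>> jog_arm(turn=[[0,0,0],[0,0,0],[0,0,0],[0,0,0],[0,0,0],[0,0,0],[0,0,0],[0,0,0],[0,0,0],[0,0,0],[0,0,0],[0,0,0],[0,0,0],[0,0,0],[0,0,0],[0,0,0]], delta_pos=[[0,-0.0007,-0.0067],[0,-0.0006,-0.0067],[0,-0.0001,-0.0067],[0,-0.0001,-0.0068],[0,0.0004,-0.0067],[0,0.0004,-0.0068],[0,0.0009,-0.0067],[0,0.0009,-0.0067],[0,0.0014,-0.0066],[0,0.0014,-0.0066],[0,0.0019,-0.0065],[0,0.0019,-0.0065],[0,0.0024,-0.0064],[0,0.0024,-0.0063],[0,0.0028,-0.0062],[0,0.0029,-0.0061]], gripper=[0,0,0,0,0,0,0,0,0,0,0,0,0,0,0,0])

```text
time: 4.98
tool_pos: [0.4534, -0.0268, 0.2125]
tcp_rot: [1.971, 2.089, 0.37]
wrist_force: [10.2, -6.3, -5.9]
width: 0.096
grip_force: 38.8
```

```bash
python3 - <<'E'
from h import *
s=read_state();C=Ro.from_rotvec(s["tcp_rot"]).as_matrix();K=RB.T@C;p=wb(s["tool_pos"]);print(p,s["wrist_force"],s["grip_force"],s["width"],s["q"])
b=p-12*K[:,2];v=b-[30,0,198];print("bar",b,"rad",np.hypot(v[0],v[2]),"theta", np.arctan2(v[2],-v[0])-np.arctan2(-83.4,158.5))
print("tool z box",K[:,2])
E
```

```text
[-142.68594188  -11.59587315  212.53846291] [10.15114017 -6.27333954 -5.90968225] 38.7720000743866 0.0958130062291126 [-0.17168914 -0.40586033  2.30438496  0.096125    0.89861325 -0.27662049]
bar [-146.85004553  -11.518477    223.79253997] rad 178.72099406851402 theta 0.6291969755634961
tool z box [ 0.34700864 -0.00644968 -0.93783976]
```

>>> jog_arm(turn=[[0.07,0,0],[0.07,0,0],[0.07,0,0],[0.07,0,0],[0.07,0,0]], delta_pos=[[0,-0.0008,0],[0,-0.0008,0],[0,-0.0008,0],[0,-0.0008,0],[0,-0.0008,0]], gripper=[0,0,0,0,0])

```text
time: 5.4
tool_pos: [0.4506, -0.0269, 0.2125]
tcp_rot: [2.152, 2.281, 0.0]
wrist_force: [3.8, -3.6, 0.5]
width: 0.096
grip_force: 39.5
```

```bash
cat >> h.py <<'E'
def barstat(n=0,end=1.51):
    s=read_state();C=Ro.from_rotvec(s["tcp_rot"]).as_matrix();K=RB.T@C;p=wb(s["tool_pos"]);print("tcp",p.round(1),"F",s["wrist_force"].round(1),"w",s["width"].round(3),"t",s["time"])
    b=p-12*K[:,2];v=b-[30,0,198];th=np.arctan2(v[2],-v[0])-np.arctan2(-83.4,158.5);print("bar",b.round(1),"rad",np.hypot(v[0],v[2]).round(1),"theta",th.round(3),"toolz",K[:,2].round(3))
    if n:
        P=np.array([hand(t) for t in np.linspace(th,end,n+1)]);P[0]=[b[0],0,b[2]]
        print((np.diff(P,axis=0)@K).round(1).tolist())
E
python3 -c "
from h import *
barstat(20)"
```

```text
Traceback (most recent call last):
  File "h.py", line 28, in barstat
    s=read_state();C=Ro.from_rotvec(s["tcp_rot"]).as_matrix();K=RB.T@C;p=wb(s["tool_pos"]);print("tcp",p.round(1),"F",s["wrist_force"].round(1),"w",s["width"].round(3),"t",s["time"])
                                                                                                                                                    ^^^^^^^^^^^^^^^^
AttributeError: 'float' object has no attribute 'round'
```

```bash
sed -i 's/s\["width"\].round(3)/s["width"]/' h.py
python3 -c "
from h import *
barstat(20)"
```

```text
tcp [-145.4  -11.5  212.5] F [ 3.8 -3.6  0.5] w 0.09608720278303368 t 5.4
bar [-145.5  -11.5  224.5] rad 177.5 theta 0.634 toolz [ 0.004 -0.004 -1.   ]
[[-0.0, -0.2, -8.0], [-0.0, 1.7, -7.7], [-0.0, 2.0, -7.6], [-0.0, 2.4, -7.5], [-0.0, 2.7, -7.4], [-0.0, 3.0, -7.2], [-0.0, 3.3, -7.1], [-0.0, 3.6, -6.9], [0.0, 3.9, -6.8], [0.0, 4.2, -6.6], [0.0, 4.5, -6.4], [0.0, 4.8, -6.2], [0.0, 5.1, -6.0], [0.0, 5.3, -5.8], [0.0, 5.6, -5.5], [0.0, 5.8, -5.3], [0.0, 6.0, -5.0], [0.0, 6.2, -4.7], [0.0, 6.4, -4.5], [0.0, 6.6, -4.2]]
```

>>> jog_arm(turn=[[0,0,0],[0,0,0],[0,0,0],[0,0,0],[0,0,0],[0,0,0],[0,0,0],[0,0,0],[0,0,0],[0,0,0],[0,0,0],[0,0,0],[0,0,0],[0,0,0],[0,0,0],[0,0,0],[0,0,0],[0,0,0]], delta_pos=[[0,0.0002,-0.008],[0,0.0017,-0.0077],[0,0.002,-0.0076],[0,0.0024,-0.0075],[0,0.0027,-0.0074],[0,0.003,-0.0072],[0,0.0033,-0.0071],[0,0.0036,-0.0069],[0,0.0039,-0.0068],[0,0.0042,-0.0066],[0,0.0045,-0.0064],[0,0.0048,-0.0062],[0,0.0051,-0.006],[0,0.0053,-0.0058],[0,0.0056,-0.0055],[0,0.0058,-0.0053],[0,0.006,-0.005],[0,0.0062,-0.0047]], gripper=[0,0,0,0,0,0,0,0,0,0,0,0,0,0,0,0,0,0])

```text
time: 6.9
tool_pos: [0.5115, -0.0228, 0.3297]
tcp_rot: [-2.151, -2.278, 0.019]
wrist_force: [-22.2, -4.1, 17.8]
width: 0.092
grip_force: 40.0
```

```bash
python3 -c "
from h import *
barstat(6,1.52)"
```

```text
tcp [-84.4 -11.3 329.7] F [-22.2  -4.1  17.8] w 0.0921195623623285 t 6.9
bar [-84.2 -11.3 341.7] rad 183.6 theta 1.384 toolz [-0.015 -0.002 -1.   ]
[[0.0, 6.0, 0.9], [0.0, 3.2, -2.5], [0.0, 3.3, -2.4], [0.0, 3.3, -2.3], [0.0, 3.4, -2.2], [0.0, 3.4, -2.2]]
```

```bash
sed -i 's/b=p-12/b=p-8/' h.py; python3 -c "
from h import *
barstat(6,1.52)"
```

```text
tcp [-84.4 -11.3 329.7] F [-22.2  -4.1  17.8] w 0.0921195623623285 t 6.9
bar [-84.3 -11.3 337.7] rad 180.5 theta 1.37 toolz [-0.015 -0.002 -1.   ]
[[0.0, 4.4, -1.8], [0.0, 3.5, -2.8], [0.0, 3.6, -2.7], [0.0, 3.7, -2.6], [0.0, 3.7, -2.5], [0.0, 3.8, -2.4]]
```

>>> jog_arm(turn=[[0,0,0],[0,0,0],[0,0,0],[0,0,0],[0,0,0]], delta_pos=[[0,0,-0.002],[0,0.001,-0.002],[0,0.001,-0.002],[0,0.002,-0.002],[0,0,0]], gripper=[0,0,0,0,0])

```text
time: 7.32
tool_pos: [0.5195, -0.0222, 0.3369]
tcp_rot: [-2.155, -2.283, 0.008]
wrist_force: [-5.7, -3.3, 6.8]
width: 0.091
grip_force: 39.3
```

```bash
python3 -c "
from h import *
barstat(6,1.52)"
```

```text
tcp [-76.4 -11.3 336.9] F [-5.7 -3.3  6.8] w 0.09092811981019659 t 7.3167
bar [-76.3 -11.3 344.9] rad 181.3 theta 1.428 toolz [-0.005 -0.002 -1.   ]
[[0.0, 3.5, 0.2], [0.0, 2.2, -1.6], [0.0, 2.3, -1.5], [0.0, 2.3, -1.5], [0.0, 2.3, -1.5], [0.0, 2.3, -1.4]]
```

>>> jog_arm(turn=[[0,0,0],[0,0,0],[0,0,0],[0,0,0],[0,0,0],[0,0,0],[0,0,0],[0,0,0]], delta_pos=[[0,0.002,-0.0014],[0,0.002,-0.0014],[0,0.002,-0.0014],[0,0.002,-0.0014],[0,0.002,-0.0014],[0,0.002,-0.0012],[0,0,0],[0,0,0]], gripper=[0,0,0,0,0,0,0,0])

```text
time: 7.98
tool_pos: [0.5317, -0.0214, 0.3458]
tcp_rot: [-2.156, -2.283, 0.007]
wrist_force: [-6.5, -2.1, 7.3]
width: 0.09
grip_force: 39.2
```

```bash
python3 - <<'E'
from h import *
import cv2
barstat()
for n in("scene","top"):
    im=vision.read_camera(n)[:,:,::-1].copy();cv2.imwrite(f"pics/{n}2.png",im)
    print(pix(n,bw([-77,202,162])))
im=cv2.imread("pics/scene2.png")[120:270,190:390];cv2.imwrite("pics/s2c.png",cv2.resize(im,None,fx=4,fy=4))
E
```

```text
tcp [-64.2 -11.3 345.8] F [-6.5 -2.1  7.3] w 0.0902785952284159 t 7.9833
bar [-64.1 -11.3 353.8] rad 182.0 theta 1.512 toolz [-0.004 -0.002 -1.   ]
(np.float64(236.04683997863006), np.float64(194.14136440051664))
(np.float64(248.9139915952852), np.float64(221.70097744206953))
```

View pics/s2c.png

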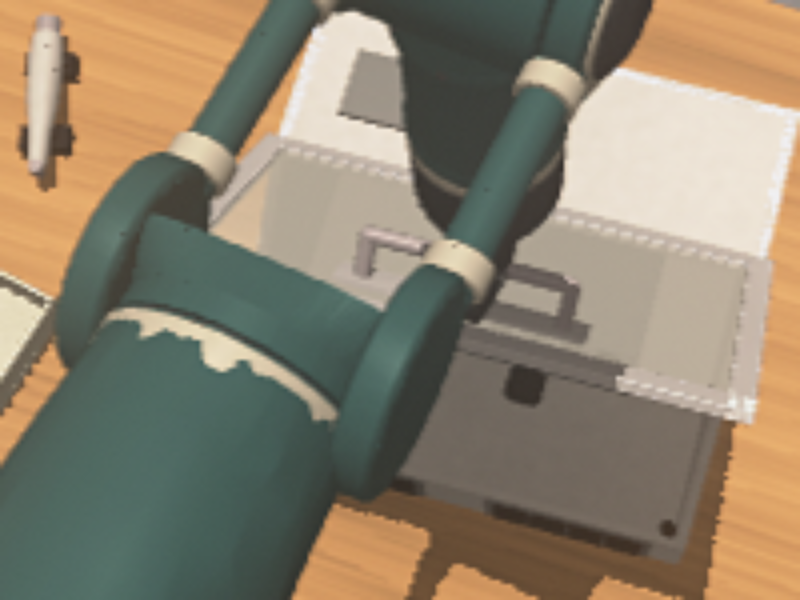

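>>> jog_arm(turn=[[0,0,0],[0,0,0],[0,0,0],[0,0,0],[0,0,0]], delta_pos=[[0,0.002,-0.0013],[0,0.002,-0.0013],[0,0.002,-0.0013],[0,0,0],[0,0,0]], gripper=[0,0,0,0,0])

```text
time: 8.5
tool_pos: [0.5341, -0.0212, 0.3472]
tcp_rot: [-2.151, -2.278, 0.018]
wrist_force: [-14.5, -3.7, 4.0]
width: 0.091
grip_force: 39.6
```

```bash
python3 -c "
from h import *
barstat()"
```

```text
tcp [-61.8 -11.2 347.2] F [-14.5  -3.7   4. ] w 0.09101380209913758 t 8.5
bar [-61.7 -11.2 355.2] rad 182.0 theta 1.527 toolz [-0.014 -0.001 -1.   ]
```

>>> jog_arm(turn=[[0,0,0],[0,0,0],[0,0,0],[0,0,0],[0,0,0],[0,0,0]], delta_pos=[[0,-0.002,0.001],[0,-0.002,0.001],[0,-0.001,0.001],[0,0,0],[0,0,0],[0,0,0]], gripper=[0,0,0,0.022,0.022,0.022])

```text
time: 9.0
tool_pos: [0.535, -0.0199, 0.3448]
tcp_rot: [-2.155, -2.285, -0.0]
wrist_force: [0.2, 0.1, 0.4]
width: 0.256
grip_force: 0.0
```

```bash
python3 -c "
from h import *
barstat()"
```

```text
tcp [-60.8 -10.  344.8] F [0.2 0.1 0.4] w 0.2556539356850384 t 9.0
bar [-60.8 -10.  352.8] rad 179.5 theta 1.525 toolz [-0.  0. -1.]
```

>>> jog_arm(turn=[[0,0,0],[0,0,0],[0,0,0],[0,0,0],[0,0,0],[0,0,0]], delta_pos=[[0,0,-0.01],[0,0,-0.015],[0,0,-0.025],[0,0,-0.03],[0,0,-0.02],[0,0,0]], gripper=[0.022,0.022,0.022,0.04,0.05,0.05])

```text
time: 9.5
tool_pos: [0.5371, -0.0195, 0.4511]
tcp_rot: [2.15, 2.282, 0.009]
wrist_force: [0.4, 0.0, 0.0]
width: 0.585
grip_force: 0.0
```

```bash
cat > kin.py <<'E'
from h import *
D=[((.17127,-.65212,.22993),(.26477,1.60541,1.27373)),((.472,-.0256,.1074),(-.23029,2.39195,.63781)),((.4534,-.0268,.2125),(-.40586,2.30438,.89861)),((.436,-.0105,.2066),(-.44,2.34,.91)),((.1596,-.6501,.3016),(.21,1.58,1.38))]
s=read_state();D.append((s["tool_pos"],(s["q"][1],s["q"][2],s["q"][4])))
A=[];b=[]
for p,(q2,q3,q5) in D:
    s2,c2,s3,c3,s5,c5=np.sin(q2),np.cos(q2),np.sin(q2+q3),np.cos(q2+q3),np.sin(q2+q3+q5),np.cos(q2+q3+q5)
    A+=[[1,0,s2,s3,c3,s5],[0,1,c2,c3,-s3,c5]];b+=[np.hypot(p[0],p[1]),p[2]]
k,res,rk,sv=np.linalg.lstsq(np.array(A),np.array(b),rcond=None)
if __name__=="__main__":
    barstat();print(k.round(4),rk,sv.round(3),((np.array(A)@k-b)*1e3).round(1))
E
python3 kin.py
```

```text
tcp [-58.7  -9.7 451.1] F [0.4 0.  0. ] w 0.5851745467841792 t 9.5
bar [-58.8  -9.7 459.1] rad 275.8 theta 1.727 toolz [ 0.009 -0.001 -1.   ]
[ 0.03    0.0992  0.4399  0.5423 -0.0616  0.1827] 6 [4.834 3.449 0.727 0.334 0.305 0.042] [  6.8  10.1   2.8  -2.9  -2.9   2.7  -0.9   0.9 -10.2 -12.5   4.4   1.8]
```

```bash
sed -i 's/,((.1596,-.6501,.3016),(.21,1.58,1.38))\]/]/' kin.py; cat > ik.py <<'E'
from kin import *
from scipy.optimize import fsolve
def ik(xb,zb,a,y=-30):
    p=bw([xb,y,zb]);r=np.hypot(p[0],p[1]);S=np.pi-a
    def f(q):
        s2,c2,s3,c3=np.sin(q[0]),np.cos(q[0]),np.sin(q[0]+q[1]),np.cos(q[0]+q[1])
        return [k@[1,0,s2,s3,c3,np.sin(S)]-r,k@[0,1,c2,c3,-s3,np.cos(S)]-p[2]]
    q,_,ok,_=fsolve(f,[-.3,2.2],full_output=1);return q.round(2),round(S-q.sum(),2),ok
E
python3 - <<'E'
from ik import *
print(k.round(4),((np.array(A)@k-b)*1e3).round(1))
for x,z,a in [(-48,58,.65),(-88,58,.65),(-161,208,.65),(-130,160,.65),(-160,250,.4),(-200,300,.2),(-88,58,.4),(-160,208,.4),(-48,58,.8),(-88,58,.8),(-130,160,.8)]:print(x,z,a,ik(x,z,a))
E
```

```text
[ 0.0046  0.2496  0.5018  0.5623 -0.0038  0.3401] [-0.6  1.7  0.6  0.3  0.8  0.6 -1.2 -2.8  0.4  0.2]
-48 58 0.65 (array([-0.06,  2.49]), np.float64(0.07), 1)
-88 58 0.65 (array([-0.15,  2.57]), np.float64(0.08), 1)
-161 208 0.65 (array([-0.66,  2.54]), np.float64(0.61), 1)
-130 160 0.65 (array([-0.5 ,  2.56]), np.float64(0.43), 1)
-160 250 0.4 (array([-0.51,  2.31]), np.float64(0.94), 1)
-200 300 0.2 (array([-0.48,  2.17]), np.float64(1.25), 1)
-88 58 0.4 (array([-0.08,  2.4 ]), np.float64(0.43), 1)
-160 208 0.4 (array([-0.48,  2.37]), np.float64(0.85), 1)
-48 58 0.8 (array([-0.06,  2.58]), np.float64(-0.18), 1)
-88 58 0.8 (array([-0.15,  2.66]), np.float64(-0.17), 1)
-130 160 0.8 (array([-0.57,  2.66]), np.float64(0.25), 1)
```

```bash
cat >> h.py <<'E'
def gt(a):return rot([np.sin(a),0,-np.cos(a)],[-np.cos(a),0,-np.sin(a)])
E
python3 - <<'E'
from ik import *
for x,z,a in [(-180,430,.5),(-170,430,.5),(-170,235,.5),(-150,210,.5),(-48,58,.5),(-88,58,.5)]:print(x,z,a,ik(x,z,a))
go([-170,-30,430],gt(.5))
K=RB.T@gt(.5)
for d in ([0,0,-195],[122,0,-177]): print((K.T@d).round(1))
E
```

```text
-180 430 0.5 (array([-0.65,  2.09]), np.float64(1.21), 1)
-170 430 0.5 (array([-0.63,  2.08]), np.float64(1.19), 1)
-170 235 0.5 (array([-0.6 ,  2.41]), np.float64(0.83), 1)
-150 210 0.5 (array([-0.53,  2.42]), np.float64(0.75), 1)
-48 58 0.5 (array([-0.04,  2.39]), np.float64(0.29), 1)
-88 58 0.5 (array([-0.12,  2.47]), np.float64(0.29), 1)
tcp box [-58.7  -9.7 451.1] t 9.5 F [0.4 0.  0. ] w 0.585 q [-0.08 -0.06  1.57  0.    1.63 -0.14]
turn [-0.3873 -0.3837 -1.5413] rows 14.0
shift before turn [-0.0208 -0.1114  0.0201] after turn [ 0.1078 -0.0203 -0.0349]
[ 93.5   0.  171.1]
[-22.2  -0.  213.8]
```

>>> jog_arm(turn=[[-0.0277,-0.0274,-0.1101],[-0.0277,-0.0274,-0.1101],[-0.0277,-0.0274,-0.1101],[-0.0277,-0.0274,-0.1101],[-0.0277,-0.0274,-0.1101],[-0.0277,-0.0274,-0.1101],[-0.0277,-0.0274,-0.1101],[-0.0277,-0.0274,-0.1101],[-0.0277,-0.0274,-0.1101],[-0.0277,-0.0274,-0.1101],[-0.0277,-0.0274,-0.1101],[-0.0277,-0.0274,-0.1101],[-0.0277,-0.0274,-0.1101],[-0.0277,-0.0274,-0.1101],[0,0,0],[0,0,0],[0,0,0],[0,0,0],[0,0,0]], delta_pos=[[0,0,0],[0,0,0],[0,0,0],[0,0,0],[0,0,0],[0,0,0],[0,0,0],[0,0,0],[0,0,0],[0,0,0],[0,0,0],[0,0,0],[0,0,0],[0,0,0],[0.027,-0.005,-0.0087],[0.027,-0.005,-0.0087],[0.027,-0.005,-0.0087],[0.027,-0.005,-0.0087],[0,0,0]], gripper=[0.05,0.05,0.05,0.05,0.05,0.05,0.05,0.05,0.05,0.05,0.05,0.05,0.05,0.05,0.05,0.05,0.05,0.05,0.05])

```text
time: 11.08
tool_pos: [0.4217, -0.0472, 0.4232]
tcp_rot: [-0.084, 2.651, 0.022]
wrist_force: [0.2, -0.5, -1.2]
width: 0.589
grip_force: 0.0
```

```bash
python3 - <<'E'
from h import *
go([-170,-30,235],gt(.5))
E
```

```text
tcp box [-175.7  -29.9  423.2] t 11.08 F [ 0.2 -0.5 -1.2] w 0.589 q [-0.31 -0.62  2.08  0.19  1.23 -1.97]
turn [ 0.0002 -0.0109 -0.0017] rows 1.0
shift before turn [ 0.0834 -0.0003  0.1688] after turn [ 8.530e-02 -1.000e-04  1.679e-01]
```

>>> jog_arm(turn=[[0,-0.01,0],[0,0,0],[0,0,0],[0,0,0],[0,0,0],[0,0,0],[0,0,0],[0,0,0],[0,0,0],[0,0,0]], delta_pos=[[0,0,0],[0.0095,0,0.0187],[0.0095,0,0.0187],[0.0095,0,0.0187],[0.0095,0,0.0187],[0.0095,0,0.0187],[0.0095,0,0.0187],[0.0095,0,0.0187],[0.0095,0,0.0187],[0.0095,0,0.0187]], gripper=[0.05,0.05,0.05,0.05,0.05,0.05,0.05,0.05,0.05,0.05])

```text
time: 11.92
tool_pos: [0.4316, -0.0456, 0.2345]
tcp_rot: [-0.086, 2.64, 0.025]
wrist_force: [0.3, -1.0, 0.9]
width: 0.584
grip_force: 0.0
```

```bash
cat >> h.py <<'E'
def wpix(X,s):
    c=vision.calibration("wrist");f=200/np.tan(np.radians(c["vfov"]/2));M=c["mount"]
    p=M[:3,:3].T@(Ro.from_rotvec(s["tcp_rot"]).as_matrix().T@(X-s["tool_pos"])-M[:3,3]);return f*p[0]/p[2]+c["cx"],f*p[1]/p[2]+c["cy"]
E
python3 - <<'E'
from h import *
import cv2
go([-48,-30,58],gt(.5))
s=read_state();im=vision.read_camera("wrist")[:,:,::-1].copy()
for p in ([-61,-30,65],[-61,-30,79],[-61,-16,65],[-61,-44,65]):
    u,v=wpix(bw(p),s);print(u,v);cv2.circle(im,(int(u),int(v)),2,(0,0,255),1)
a=vision.read_camera("scene")[:,:,::-1]
o=np.zeros((600,800,3),np.uint8);o[:400,:640]=im
t=vision.read_camera("top")[:,:,::-1]
o[400:,:400]=cv2.resize(a[120:270,190:490],(400,200));o[400:,400:]=cv2.resize(t[110:260,190:490],(400,200))
cv2.imwrite("pics/g1.png",o)
E
```

```text
tcp box [-165.6  -28.9  234.5] t 11.92 F [ 0.3 -1.   0.9] w 0.584 q [-0.3  -0.57  2.4   0.23  0.86 -2.05]
turn [ 0.002   0.0008 -0.0001] rows 1.0
shift before turn [-0.0184 -0.0015  0.2113] after turn [-0.0186 -0.0011  0.2113]
320.4264325637037 180.028134411485
320.4143021437193 189.54017174004807
333.86509499415325 180.02044391568776
306.98549107704326 180.0358262115097
```

View pics/g1.png

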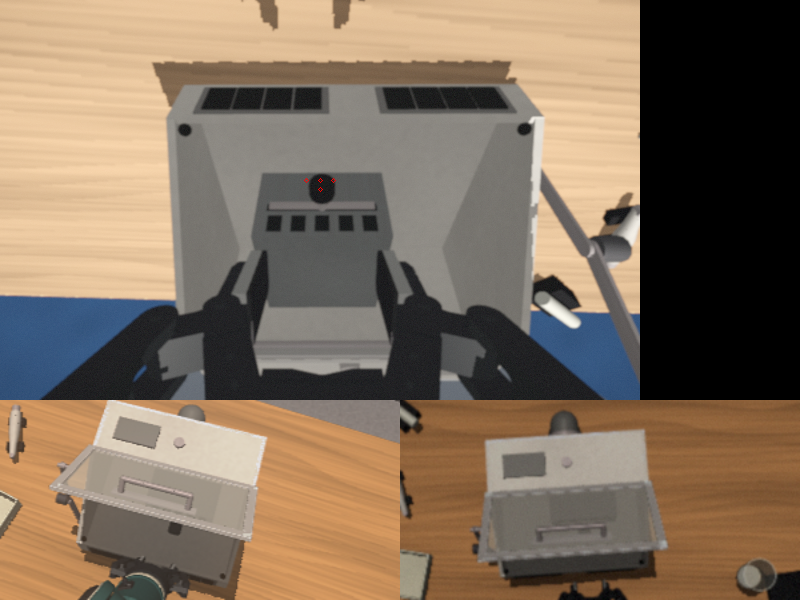

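>>> jog_arm(turn=[[0,0,0],[0,0,0],[0,0,0],[0,0,0],[0,0,0],[0,0,0],[0,0,0],[0,0,0],[0,0,0],[0,0,0],[0,0,0],[0,0,0],[0,0,0],[0,0,0]], delta_pos=[[-0.0015,-0.001,0.02],[-0.0017,0,0.02],[-0.0017,0,0.02],[-0.0017,0,0.02],[-0.0017,0,0.02],[-0.0017,0,0.02],[-0.0017,0,0.02],[-0.0017,0,0.02],[-0.0017,0,0.015],[-0.0017,0,0.015],[-0.001,0,0.01],[-0.0007,0,0.007],[0,0,0.004],[0,0,0]], gripper=[0.05,0.05,0.05,0.05,0.05,0.05,0.05,0.05,0.05,0.05,0.05,0.05,0.05,0.05])

```text
time: 13.23
tool_pos: [0.5493, -0.039, 0.0595]
tcp_rot: [-0.086, 2.639, 0.024]
wrist_force: [-1.0, -0.7, 0.2]
width: 0.586
grip_force: 0.0
```

```bash
python3 - <<'E'
from h import *
go([-48,-30,58],gt(.5))
E
```

```text
tcp box [-47.8 -29.9  59.5] t 13.23 F [-1.  -0.7  0.2] w 0.586 q [-0.2  -0.03  2.38  0.4   0.33 -2.18]
turn [ 0.0017  0.001  -0.0004] rows 1.0
shift before turn [ 0.0009 -0.0001  0.0012] after turn [ 0.0009 -0.0001  0.0012]
```

>>> jog_arm(turn=[[0,0,0],[0,0,0],[0,0,0],[0,0,0],[0,0,0]], delta_pos=[[0,0,0],[0,0,0],[0,0,0],[0,0,0],[0,0,0]], gripper=[0,0,0,0,0], grip_force=60)

```text
time: 13.65
tool_pos: [0.5483, -0.038, 0.0604]
tcp_rot: [-0.085, 2.639, 0.027]
wrist_force: [-1.0, 6.0, 3.5]
width: 0.301
grip_force: 58.7
```

```bash
python3 - <<'E'
from h import *
go([-88,-30,58],gt(.5))
print(read_state()["grip_force"])
E
```

```text
tcp box [-48.7 -28.9  60.4] t 13.65 F [-1.   6.   3.5] w 0.301 q [-0.19 -0.04  2.38  0.4   0.33 -2.18]
turn [ 0.0032  0.0015 -0.0012] rows 1.0
shift before turn [ 0.0356 -0.0011 -0.0168] after turn [ 0.0357 -0.0011 -0.0168]
58.719016313552856
```

>>> jog_arm(turn=[[0,0,0],[0,0,0],[0,0,0],[0,0,0],[0,0,0],[0,0,0],[0,0,0],[0,0,0],[0,0,0],[0,0,0],[0,0,0],[0,0,0]], delta_pos=[[0.0035,0,-0.0019],[0.0035,0,-0.0019],[0.0035,0,-0.0019],[0.0035,0,-0.0019],[0.0035,0,-0.0019],[0.0035,0,-0.0019],[0.0035,0,-0.0019],[0.0035,0,-0.0019],[0.0035,0,-0.0019],[0.0035,0,-0.0019],[0.0017,0,-0.001],[0,0,0]], gripper=[0,0,0,0,0,0,0,0,0,0,0,0])

```text
time: 14.65
tool_pos: [0.5081, -0.0408, 0.0606]
tcp_rot: [-0.084, 2.636, 0.026]
wrist_force: [17.3, 9.9, -13.8]
width: 0.297
grip_force: 63.8
```

```bash
python3 - <<'E'
from h import *
go([-88,-30,58],gt(.5))
E
```

```text
tcp box [-88.9 -29.1  60.6] t 14.65 F [ 17.3   9.9 -13.8] w 0.297 q [-0.23 -0.12  2.46  0.43  0.34 -2.23]
turn [ 0.0023  0.0044 -0.0022] rows 1.0
shift before turn [ 0.0005 -0.0009  0.0027] after turn [ 0.0004 -0.0009  0.0028]
```

>>> jog_arm(turn=[[0,0,0],[0,0,0],[0,0,0],[0,0,0],[0,0,0],[0,0,0],[0,0,0],[0,0,0],[0,0,0],[0,0,0],[0,0,0],[0,0,0],[0,0,0]], delta_pos=[[-0.001,0,0.0005],[0,0,0],[0,0,0],[0,0,-0.01],[0,0,-0.015],[0,0,-0.02],[0,0,-0.025],[0,0,-0.025],[0,0,-0.025],[0,0,-0.025],[0,0,-0.025],[0,0,-0.02],[0,0,0]], gripper=[0.05,0.05,0.05,0.05,0.05,0.05,0.05,0.05,0.05,0.05,0.05,0.05,0.05])

```text
time: 15.73
tool_pos: [0.4177, -0.049, 0.2312]
tcp_rot: [-0.085, 2.631, 0.019]
wrist_force: [-0.2, -0.4, 0.3]
width: 0.587
grip_force: 0.0
```

```bash
python3 - <<'E'
from h import *
import cv2
go([-88,-30,58],gt(.5))
s=read_state();im=vision.read_camera("wrist")[:,:,::-1].copy()
for p in ([-101,-30,65],[-101,-30,79],[-77,202,162],[-77,191,162],[-77,213,162]):
    u,v=wpix(bw(p),s);print(u,v);cv2.circle(im,(int(u),int(v)),2,(0,0,255),1)
cv2.imwrite("pics/g2.png",im)
E
```

```text
tcp box [-179.7  -31.4  231.2] t 15.73 F [-0.2 -0.4  0.3] w 0.587 q [-0.33 -0.62  2.42  0.25  0.87 -2.08]
turn [-0.0024  0.009   0.0001] rows 1.0
shift before turn [0.0044 0.0019 0.196 ] after turn [0.0026 0.0014 0.196 ]
323.78926117758994 161.56350403335398
323.81796455777794 171.25093132801547
602.3475931854916 260.1847075789496
589.125453842576 260.16858354899847
615.5718067507387 260.2008341383571
```

View pics/g2.png

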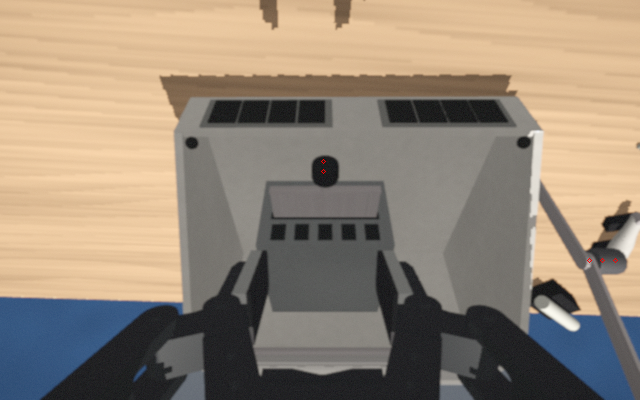

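```bash
cat >> h.py <<'E'
def kt(b):return rot([0,-np.sin(b),-np.cos(b)],[0,np.cos(b),-np.sin(b)])
E
python3 - <<'E'
from h import *
go([-180,290,250],kt(.75))
print(plane("top",187,240,.035))
E
```

```text
tcp box [-179.9  -31.2  229. ] t 15.78 F [-0.4  0.7 -0.4] w 0.587 q [-0.33 -0.61  2.43  0.25  0.87 -2.08]
turn [ 0.9238 -0.1902  1.2729] rows 14.0
shift before turn [-0.0099  0.3212 -0.0189] after turn [ 2.207e-01 -1.000e-04 -2.343e-01]
[0.45894192 0.40202634 0.035     ]
```

>>> jog_arm(turn=[[0,0,0],[0,0,0],[0,0,0],[0,0,0],[0,0,0],[0,0,0],[0,0,0],[0,0,0],[0,0,0],[0.066,-0.0136,0.0909],[0.066,-0.0136,0.0909],[0.066,-0.0136,0.0909],[0.066,-0.0136,0.0909],[0.066,-0.0136,0.0909],[0.066,-0.0136,0.0909],[0.066,-0.0136,0.0909],[0.066,-0.0136,0.0909],[0.066,-0.0136,0.0909],[0.066,-0.0136,0.0909],[0.066,-0.0136,0.0909]], delta_pos=[[-0.0011,0.0357,-0.0021],[-0.0011,0.0357,-0.0021],[-0.0011,0.0357,-0.0021],[-0.0011,0.0357,-0.0021],[-0.0011,0.0357,-0.0021],[-0.0011,0.0357,-0.0021],[-0.0011,0.0357,-0.0021],[-0.0011,0.0357,-0.0021],[-0.0011,0.0357,-0.0021],[0,0,0],[0,0,0],[0,0,0],[0,0,0],[0,0,0],[0,0,0],[0,0,0],[0,0,0],[0,0,0],[0,0,0],[0,0,0]], gripper=[0,0,0,0,0,0,0,0,0,0,0,0,0,0,0,0,0,0,0,0])

```text
time: 17.45
tool_pos: [0.3947, 0.2714, 0.2453]
tcp_rot: [1.375, 2.117, -0.552]
wrist_force: [0.1, -0.0, 0.2]
width: 0.002
grip_force: 0.0
```

>>> jog_arm(turn=[[0.066,-0.0136,0.0909],[0.066,-0.0136,0.0909],[0.066,-0.0136,0.0909],[0,0,0]], delta_pos=[[0,0,0],[0,0,0],[0,0,0],[0,0,0]], gripper=[0,0,0,0])

```text
time: 17.78
tool_pos: [0.3964, 0.2713, 0.2446]
tcp_rot: [1.713, 1.841, -0.684]
wrist_force: [0.8, 0.1, -0.2]
width: -0.001
grip_force: 0.0
```

```bash
python3 - <<'E'
from h import *
go([-125,215,175],kt(.75));go([-122,200,153],kt(.75))
E
```

```text
tcp box [-180.2  289.6  244.6] t 17.78 F [ 0.8  0.1 -0.2] w -0.001 q [ 0.89  0.25  1.77 -0.48  1.7   0.9 ]
turn [-0.005  -0.0003  0.0092] rows 1.0
shift before turn [-0.0076  0.0556  0.1015] after turn [-0.0071  0.0552  0.1018]
tcp box [-180.2  289.6  244.6] t 17.78 F [ 0.8  0.1 -0.2] w -0.001 q [ 0.89  0.25  1.77 -0.48  1.7   0.9 ]
turn [-0.005  -0.0003  0.0092] rows 1.0
shift before turn [-0.0036  0.0588  0.1278] after turn [-0.0031  0.0582  0.1281]
```

>>> jog_arm(turn=[[0,0,0],[0,0,0],[0,0,0],[0,0,0],[0,0,0],[0,0,0],[0,0,0],[0,0,0],[0,0,0],[0,0,0],[0,0,0],[0,0,0],[0,0,0]], delta_pos=[[-0.0005,0.0083,0.0183],[-0.0005,0.0083,0.0183],[-0.0005,0.0083,0.0183],[-0.0005,0.0083,0.0183],[-0.0005,0.0083,0.0183],[-0.0005,0.0083,0.0183],[-0.0005,0.0083,0.0183],[0,0.004,0],[0,0.004,0],[0,0.004,0],[0,0.004,0],[0,0.004,0],[0,0.004,0]], gripper=[0,0,0,0,0,0,0,0,0,0,0,0,0])

```text
time: 18.87
tool_pos: [0.4834, 0.1886, 0.1558]
tcp_rot: [1.711, 1.845, -0.677]
wrist_force: [-1.5, 1.1, 0.9]
width: -0.001
grip_force: 0.8
```

```bash
python3 - <<'E'
from h import *
go([-58,200,153],kt(.75))
E
```

```text
tcp box [-98.7 201.4 155.8] t 18.87 F [-1.5  1.1  0.9] w -0.001 q [ 0.7   0.33  1.85 -0.58  1.48  0.83]
turn [ 0.0001 -0.004   0.0102] rows 1.0
shift before turn [0.0005 0.0407 0.003 ] after turn [0.0009 0.0407 0.003 ]
```

>>> jog_arm(turn=[[0,0,0],[0,0,0],[0,0,0],[0,0,0],[0,0,0],[0,0,0],[0,0,0],[0,0,0]], delta_pos=[[0,0.004,0.0005],[0,0.004,0.0005],[0,0.004,0.0005],[0,0.004,0.0005],[0,0.004,0.0005],[0,0.004,0.0005],[0,0.004,0],[0,0.004,0]], gripper=[0,0,0,0,0,0,0,0])

```text
time: 19.53
tool_pos: [0.5154, 0.1878, 0.1526]
tcp_rot: [1.711, 1.844, -0.679]
wrist_force: [-0.5, 0.0, 0.2]
width: -0.0
grip_force: 0.2
```

```bash
python3 - <<'E'
from h import *
import cv2
go([-58,200,153],kt(.75))
a=vision.read_camera("scene")[:,:,::-1];t=vision.read_camera("top")[:,:,::-1]
cv2.imwrite("pics/k1.png",np.hstack([cv2.resize(a[110:290,190:400],(400,343)),cv2.resize(t[110:290,190:400],(400,343))]))
E
```

```text
tcp box [-66.9 198.5 152.6] t 19.53 F [-0.5  0.   0.2] w -0.0 q [ 0.66  0.38  1.79 -0.6   1.47  0.81]
turn [-0.0014 -0.0028  0.0102] rows 1.0
shift before turn [ 0.0007  0.0089 -0.0013] after turn [ 0.0008  0.0089 -0.0013]
```

View pics/k1.png

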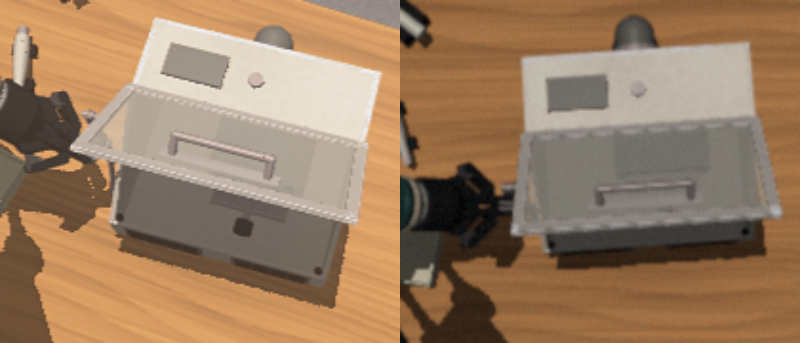

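>>> jog_arm(turn=[[0,0,0],[0,0,0],[0,0,0],[0,0,0],[0,0,0],[0,0,0],[0,0,0],[0,0,0]], delta_pos=[[0,0.004,0],[0,0.004,0],[0,0.004,0],[0,0,0],[0,0,0],[0,0,0],[0,0,0],[0,0,0]], gripper=[0,0,0,0,0,0,0,0])

```text
time: 20.3
tool_pos: [0.5268, 0.1887, 0.1526]
tcp_rot: [1.711, 1.844, -0.679]
wrist_force: [-0.1, -0.3, 0.4]
width: -0.006
grip_force: 0.0
```

```bash
cat > seg.py <<'E'
from h import *
import cv2,sys
# compare handle bar location: dark-ish? print frames of both views
a=vision.read_camera("scene")[:,:,::-1];t=vision.read_camera("top")[:,:,::-1]
cv2.imwrite(sys.argv[1],np.hstack([cv2.resize(a[110:290,190:400],(400,343)),cv2.resize(t[110:290,190:400],(400,343))]))
for th in np.arange(0,1.6,.25):print(round(th,2),np.round(pix("top",bw(hand(th))),1),"crop",((np.array(pix("top",bw(hand(th))))-[190,110])*1.905+[400,0]).round(0))
E
python3 seg.py pics/k2.png; python3 -c "
from h import *
go([-58,200,153],kt(.75))"
```

```text
0.0 [320.8 235.9] crop [649. 240.]
0.25 [321.1 240.6] crop [650. 249.]
0.5 [321.2 241.7] crop [650. 251.]
0.75 [321.  238.7] crop [650. 245.]
1.0 [320.5 231.3] crop [649. 231.]
1.25 [319.7 219.8] crop [647. 209.]
1.5 [318.7 204.8] crop [645. 181.]
tcp box [-55.3 198.8 152.7] t 20.4 F [ 0.1 -0.1 -0.1] w -0.006 q [ 0.65  0.39  1.77 -0.6   1.48  0.8 ]
turn [-0.001  -0.003   0.0102] rows 1.0
shift before turn [ 0.0007 -0.0027 -0.0011] after turn [ 0.0007 -0.0027 -0.0011]
```

View pics/k2.png

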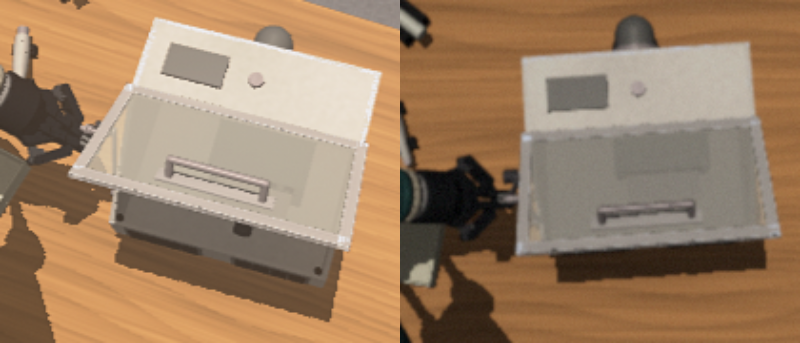

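>>> jog_arm(turn=[[0,0,0],[0,0,0],[0,0,0],[0,0,0],[0,0,0],[0,0.107,0],[0,0.107,0],[0,0.107,0],[0,0.107,0],[0,0.107,0],[0,0.107,0],[0,0.107,0],[0,0,0]], delta_pos=[[0,-0.005,-0.02],[0,0,-0.03],[0,0,-0.03],[0,0,-0.03],[0,0,-0.03],[0,0,0],[0,0,0],[0,0,0],[0,0,0],[0,0,0],[0,0,0],[0,0,0],[0,0,0]], gripper=[0,0,0,0,0,0,0,0,0,0,0,0,0])

```text
time: 21.48
tool_pos: [0.5165, 0.2804, 0.2567]
tcp_rot: [-2.14, -2.29, 0.001]
wrist_force: [-0.6, -0.8, 0.2]
width: 0.002
grip_force: 0.0
```

```bash
python3 - <<'E'
from h import *
go([-140,-5,340],tilt(0));print(hand(.75),hand(.4))
s=read_state();print((RB.T@Ro.from_rotvec(s["tcp_rot"]).as_matrix()).round(2))
E
```

```text
tcp box [-59.7 290.9 256.7] t 21.48 F [-0.6 -0.8  0.2] w 0.002 q [0.45 0.09 1.76 0.01 1.29 0.38]
turn [-0.0056 -0.0048  0.0027] rows 1.0
shift before turn [-0.2953 -0.0815 -0.0842] after turn [-0.2959 -0.0803 -0.0833]
[-142.79453801    0.          245.02177829] [-148.44213862    0.          182.92010721]
[[-0.    1.   -0.01]
 [ 1.    0.    0.  ]
 [ 0.   -0.01 -1.  ]]
```

>>> jog_arm(turn=[[0,0,0],[0,0,0],[0,0,0],[0,0,0],[0,0,0],[0,0,0],[0,0,0],[0,0,0],[0,0,0],[0,0,0],[0,0,0],[0,0,0]], delta_pos=[[0,0,-0.041],[0,0,-0.041],[-0.033,-0.009,0],[-0.033,-0.009,0],[-0.033,-0.009,0],[-0.033,-0.009,0],[-0.033,-0.009,0],[-0.033,-0.009,0],[-0.033,-0.009,0],[-0.033,-0.009,0],[-0.033,-0.009,0],[0,0,0]], gripper=[0,0,0,0,0,0,0,0,0,0,0,0])

```text
time: 22.48
tool_pos: [0.4558, -0.0235, 0.3374]
tcp_rot: [-2.143, -2.291, 0.014]
wrist_force: [0.4, 0.8, 0.7]
width: 0.001
grip_force: 0.0
```

```bash
python3 - <<'E'
from h import *
import cv2
go([-143,-5,260],tilt(0))
s=read_state();im=vision.read_camera("wrist")[:,:,::-1].copy()
for th in(0,.25,.5,.75,1.):
    for y in (60,0):
        u,v=wpix(bw(hand(th)+[0,y,0]),s);print(th,y,round(u),round(v));cv2.putText(im,str(th),(int(u),int(v)),0,.3,(0,0,255),1);cv2.circle(im,(int(u),int(v)),2,(0,0,255),1)
o=np.zeros((600,800,3),np.uint8);o[:400,:640]=im
a=vision.read_camera("scene")[:,:,::-1];t=vision.read_camera("top")[:,:,::-1]
o[400:,:400]=cv2.resize(a[120:270,190:490],(400,200));o[400:,400:]=cv2.resize(t[110:260,190:490],(400,200))
cv2.imwrite("pics/v1.png",o)
# vertical profile along a row for the bar
E
```

```text
tcp box [-140.1   -8.4  337.4] t 22.48 F [0.4 0.8 0.7] w 0.001 q [-0.1  -0.2   1.89 -0.    1.46 -0.17]
turn [-0.0099  0.0028  0.0017] rows 1.0
shift before turn [ 0.0036 -0.0022  0.0774] after turn [ 0.0034 -0.0029  0.0774]
0 60 336 99
0 0 335 157
0.25 60 320 101
0.25 0 320 165
0.5 60 313 102
0.5 0 314 176
0.75 60 320 105
0.75 0 320 191
1.0 60 350 108
1.0 0 348 211
```

>>> jog_arm(turn=[[0,0,0],[0,0,0],[0,0,0],[0,0,0],[0,0,0],[0,0,0],[0,0,0],[0,0,0],[0,0,0],[0,0,0],[0,0,0],[0,0,0],[0,0,0],[0,0,0],[0,0,0],[0,0,0],[0,0,0],[0,0,0],[0,0,0]], delta_pos=[[0,-0.003,0.019],[0,0,0.019],[0,0,0.019],[0,0,0.019],[0,-0.0004,0.005],[0,-0.0004,0.005],[0,-0.0004,0.005],[0,-0.0004,0.005],[0,-0.0004,0.005],[0,-0.0004,0.005],[0,-0.0004,0.005],[0,-0.0004,0.005],[0,-0.0004,0.005],[0,-0.0004,0.005],[0,-0.0004,0.005],[0,0,0.005],[0,0,0.005],[0,0,0.005],[0,0,0.005]], gripper=[0,0,0,0,0,0,0,0,0,0,0,0,0,0,0,0,0,0,0])

```text
time: 24.22
tool_pos: [0.4485, -0.0192, 0.1859]
tcp_rot: [-2.136, -2.294, 0.007]
wrist_force: [0.1, 0.0, 1.5]
width: -0.0
grip_force: 0.4
```

```bash
python3 - <<'E'
from h import *
go([-128.5,-5,120],tilt(0))
E
```

```text
tcp box [-147.1   -3.6  185.9] t 24.22 F [0.1 0.  1.5] w -0.0 q [-0.1  -0.13  2.11  0.    1.17 -0.17]
turn [-0.0078 -0.002   0.0065] rows 1.0
shift before turn [-0.0016  0.0191  0.0658] after turn [-0.0014  0.0186  0.0659]
```

>>> jog_arm(turn=[[0,0,0],[0,0,0],[0,0,0],[0,0,0],[0,0,0],[0,0,0],[0,0,0],[0,0,0],[0,0,0],[0,0,0],[0,0,0],[0,0,0],[0,0,0],[0,0,0],[0,0,0]], delta_pos=[[0,0.0006,0.004],[0,0.0006,0.004],[0,0.0008,0.004],[0,0.0008,0.004],[0,0.001,0.004],[0,0.001,0.004],[0,0.0012,0.004],[0,0.0012,0.004],[0,0.0014,0.004],[0,0.0014,0.004],[0,0.0016,0.004],[0,0.0016,0.004],[0,0.0018,0.004],[0,0.0018,0.003],[0,0.001,0.002]], gripper=[0,0,0,0,0,0,0,0,0,0,0,0,0,0,0])

```text
time: 25.47
tool_pos: [0.4659, -0.0178, 0.1288]
tcp_rot: [-2.136, -2.294, 0.007]
wrist_force: [-0.7, 0.4, 0.4]
width: -0.005
grip_force: 0.3
```

```bash
python3 - <<'E'
from h import *
go([-128.5,-5,120],tilt(0))
E
```

```text
tcp box [-129.6   -3.3  128.8] t 25.47 F [-0.7  0.4  0.4] w -0.005 q [-0.09 -0.04  2.14  0.    1.05 -0.16]
turn [-0.0081 -0.0021  0.0066] rows 1.0
shift before turn [-0.0017  0.0012  0.0088] after turn [-0.0017  0.0011  0.0088]
```

>>> jog_arm(turn=[[0,0,0],[0,0,0],[0,0,0],[0,0,0],[0,0,0],[0,0,0],[0,0,0]], delta_pos=[[0,0,0.0015],[0,0,0.0015],[0,0,0.0015],[0,0,0.0015],[0,0,0.0015],[0,0,0.0015],[0,0,0]], gripper=[0,0,0,0,0,0,0])

```text
time: 26.05
tool_pos: [0.4654, -0.0178, 0.12]
tcp_rot: [-2.136, -2.294, 0.007]
wrist_force: [0.6, 0.5, 0.9]
width: 0.001
grip_force: 0.2
```

```bash
python3 - <<'E'
from h import *
go([-128.5,-5,120],tilt(0))
E
```

```text
tcp box [-130.1   -3.3  120. ] t 26.05 F [0.6 0.5 0.9] w 0.001 q [-0.09 -0.03  2.15  0.    1.03 -0.16]
turn [-0.0083 -0.002   0.0066] rows 1.0
shift before turn [-0.0017  0.0016  0.    ] after turn [-0.0017  0.0016  0.    ]
```

Still no stop; continue slowly.

>>> jog_arm(turn=[[0,0,0],[0,0,0],[0,0,0],[0,0,0],[0,0,0]], delta_pos=[[0,0,0.001],[0,0,0.001],[0,0,0.001],[0,0,0.001],[0,0,0]], gripper=[0,0,0,0,0])

```text
time: 26.47
tool_pos: [0.4661, -0.0178, 0.1188]
tcp_rot: [-2.136, -2.295, 0.006]
wrist_force: [-7.1, 0.5, 17.1]
width: 0.0
grip_force: 8.3
```

View pics/v1.png

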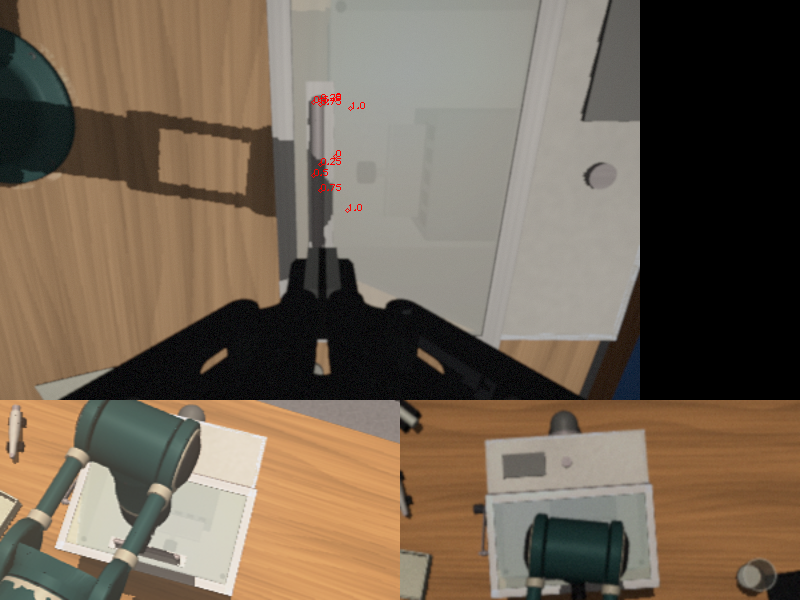

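>>> jog_arm(turn=[[0,0,0],[0,0,0],[0,0,0],[0,0,0],[0,0,0],[0,0,0],[0,0,0],[0,0,0],[0,0,0],[0,0,0],[0,0,0]], delta_pos=[[0,0,-0.002],[0,0,-0.005],[0,0,-0.02],[0,0,-0.04],[0,0,-0.04],[0,0,-0.04],[-0.04,0,0],[-0.04,0,0],[-0.04,0,0],[-0.04,0,0],[-0.04,0,0]], gripper=[0,0,0,0,0,0,0,0,0,0,0])

```text
time: 27.38
tool_pos: [0.4807, -0.2191, 0.2629]
tcp_rot: [-2.135, -2.295, 0.007]
wrist_force: [0.3, 0.4, -0.2]
width: -0.001
grip_force: 0.0
```

>>> jog_arm(turn=[[0,0,0],[0,0,0],[0,0,0],[0,0,0],[0,0,0],[0,0,0],[0,0,0]], delta_pos=[[-0.04,0,0],[-0.04,0,0],[-0.04,0,0],[-0.04,0,0],[-0.04,0,0],[0,0,0],[0,0,0]], gripper=[0,0,0,0,0,0,0])

```text
time: 27.97
tool_pos: [0.4947, -0.4186, 0.261]
tcp_rot: [-2.138, -2.289, 0.007]
wrist_force: [0.2, 1.1, -0.0]
width: 0.0
grip_force: 0.0
```

```bash
python3 - <<'E'
from h import *
import cv2
for n in("top","scene"):
    im=vision.read_camera(n)[:,:,::-1].copy();cv2.imwrite(f"pics/{n}9.png",im);o=cv2.imread(f"pics/{n}0.png")
    g=lambda i:cv2.cvtColor(i,cv2.COLOR_BGR2GRAY).astype(np.float32)
    for nm,p in dict(frontL=(-141,175,67.5),frontR=(-141,-175,67.5),handle=(-128.5,0,115),knee=(46,202,64)).items():
        u,v=np.int32(pix(n,bw(p)));w=14
        A,B=g(o)[v-w:v+w,u-w:u+w],g(im)[v-w:v+w,u-w:u+w]
        sh,r=cv2.phaseCorrelate(A,B,cv2.createHanningWindow((2*w,2*w),cv2.CV_32F));print(n,nm,np.round(sh,2),round(r,2),"absdiff",round(float(abs(A-B).mean()),1))
    # any change outside robot near cup/carton/handpiece
    for nm,b in (dict(cup=(440,225,475,260),carton=(158,215,216,262),hp=(160,95,205,200)) if n=="top" else dict(cup=(425,275,463,310),carton=(142,172,208,230),hp=(193,68,240,168))).items():
        x0,y0,x1,y1=b;A,B=g(o)[y0:y1,x0:x1],g(im)[y0:y1,x0:x1];print(n,nm,round(float(abs(A-B).mean()),1))
s=read_state();print(s["time"],s["tool_pos"],s["wrist_force"])
E
```

```text
top frontL [ 0.01 -0.19] 0.85 absdiff 5.6
top frontR [0.57 0.42] 0.72 absdiff 5.5
top handle [-0.62 -0.03] 0.93 absdiff 4.9
top knee [-0.32 -0.24] 0.91 absdiff 5.8
top cup 23.0
top carton 5.7
top hp 4.8
scene frontL [-0.28 -0.41] 0.95 absdiff 17.0
scene frontR [0.35 0.57] 0.97 absdiff 16.3
scene handle [-0.05 -0.01] 1.03 absdiff 15.5
scene knee [0.16 0.12] 0.68 absdiff 18.5
scene cup 49.9
scene carton 17.9
scene hp 16.6
28.0667 [ 0.495073   -0.41620155  0.26175316] [-0.12736573  0.71289129 -0.6559116 ]
```

```bash
python3 -c "
from workcell import ticket
print(ticket.finish_job())"
```

```text
the job is handed in; nothing more can be done
None
```

The job is handed in at about 28 s: I raised the visor until it locked, pulled the gate fully out (40 mm), unlocked the stay and pressed the visor down to its shut stop; the closing images match the start at the visor, handle, knee, carton and handpiece, but the arm hid the cup in the last check and I never touched it.

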